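# Seat a plug-in card and set its thumb screw

### The arm

A 7-joint arm with a two-finger parallel gripper is mounted at the origin on the work surface. World frame = base frame: x ahead of the robot, y to its left, z up, the work surface at z = 0. Lengths are in m, angles in rad, forces in N, time in s.
With the tool pointing down it reaches from about 0.35 to 0.9 m from the base axis. Payload 7.2 kg.
Tool frame: the origin (TCP) lies midway between the tips of the shut fingers; the grasp point (between the pads) lies 19 mm behind it; x points along the fingers, y is the direction in which the jaws open and shut, and the axes are right-handed (so a half turn about x gives the same grasp; the last joint's range is limited). The gripper opens to 85 mm and grips with 20 to 120 N. Pads are 22 mm wide; open, the fingers measure 114 mm over their backs; the gripper's body (76 mm by 85 mm) begins 54 mm behind the grasp point. The pads swing forward as they close: fully open they stand 13 mm farther back than shut.
Start: joints at [1.231, 0.411, -0.013, 1.596, 0.006, 1.134, -0.082], TCP at [0.168, -0.602, 0.231] pointing down, gripper open.
Joint ranges: [-2.95, 2.95], [-0.29, 1.99], [-1.47, 1.44], [0.14, 2.54], [-1.03, 4.17], [0.13, 1.85], [-2.86, 2.86]. Speed limits (rad/s): [2.39, 2.39, 3.01, 3.01, 3.14, 3.14, 3.14].

### API

Orientations are given as a rotation vector (axis times angle).
In Python, from cell import * gives the robot as it stands.
- The arm moves only by the tool arm_command, never from a script. Its argument "commands" is a list of rows, each a list of 7 numbers: the shift along the tool's x, y, z each as a share of 0.12 m, from -1 to 1, then the turn, a rotation vector about the tool's x, y, z each as a share of pi rad, from -1 to 1, then the closure, from 0 (fully open) to 1 (shut). In form: [[dx, dy, dz, wx, wy, wz, hand], ...]. A call has 1 to 10 rows; each row is the pose to reach, as a shift and turn from the pose measured when the call began, along the tool's axes at that moment, turning the shorter way round; what a row does not reach only later rows make up. A row lasts 1/8 s, in which the tool goes at most 62.5 mm and 10.7 degrees, less where a joint would pass 70% of its speed; a pose out of reach is approached as far as the arm can. A call with a number of a shift or a turn outside -1 to 1 is refused whole. A call with a gripper value outside its range is refused whole. The fingers move at their own pace and stop on an object; the grip force is fixed at half the most. Time passes only in rows, so rows that repeat a pose let the fingers close. It gives the time, the measured TCP pose, the force and the opening at its end, in the units of the state.
- read_state(): the state, without advancing time (a new reading comes with each control period).
- grab_frame(name): name is "side" or "top" or "wrist"; returns a dict with "color" (384x512x3 uint8, blue, green, red), "z_map" (384x512 float32, m along the optical axis (not along the pixel's ray), 0 where there is no reading), "vfov" (degrees; the focal length in pixels is half the picture's height over the tangent of half this angle, whatever the lens; pixels are square), "cx", "cy" (the principal point, pixels), "world_from_camera" (4x4, takes a point from camera to world coordinates). Camera axes: x right, y down, z forward; pixel columns grow to the right and rows downward; lengths in m; the calibration is good to about 2 mm. A picture is of the moment at which its call begins.
- hand_in(): hands the job in, once; it reports no verdict.
The state is a dict: "time_s": time; "joint_positions": joint angles; "dq": joint speeds; "joint_torque": joint torques, N m; "eef_pos": TCP position; "tool_rot": TCP orientation; "ft_force": force on the tool from outside, world axes, zero at the start; "moment": the same for the moment, N m; "grip_width": opening from 0.0 (shut) to 1.0 (fully open).
Only numpy, scipy, OpenCV 4.12 (cv2) and the standard library are available. Lean on these libraries where they do the work, as an engineer would, in place of code of your own. Each camera call takes 0.05 s, during which the arm holds its last target.

### The job

The shelf unit lying on its back on the bench has one plug-in card still standing proud: press the card fully home with a firm but measured push, so that its panel is flush with its neighbours. Then tighten the card's black thumb screw clockwise until it suddenly goes stiff, give it just an eighth of a turn (45 degrees) more, and let go. Leave the other things on and around the shelf unit where they are.

Things in the scene. Friction and masses are not known exactly. Their poses are not given: they have to be found in the camera images.
- shelf_unit: grey 19-inch equipment shelf, 441 (its y) x 88 (its x) x 205 mm tall, lying on its back, fixed to the bench, slots up. Origin: centre of its underside; z up. Its top, 205 mm above the origin, has two rows of two aluminium panels, each 215 x 40 mm: three are flush, with flat screws only; the fourth (towards its -x and -y) is the card.
- card: the card; origin: centre of the top face of its aluminium panel (215 mm along the shelf's y, 40 mm along its x, 3 mm thick). Starts 12 to 18 mm proud. Slides straight down: lightly (2 N) at first; 6 mm before home it meets its connector and needs about 13 N to go on; home is a hard stop, face flush, 205 mm above the shelf's origin. No spring back. Over 60 N on the panel damages it.
- card_bare (a point): middle of a bare flat 50 mm stretch of the same panel face, good to press on: on the card's middle line, 20 mm from the card's centre towards the thumb screw
- knob_grip (a point): on the vertical axis of the card's thumb screw, 26 mm above the panel, 80 mm from the card's centre towards the shelf's -y. Black knob: a round skirt 26 mm across, its top 10 mm above the panel, and on it an upright bar 30 mm long (this point's x), 10 mm thick (its y), 10 to 37 mm above the panel: grip it across the thickness.
- insert: threaded insert of the thumb screw, hidden behind the panel and fixed to the card; origin on the screw's axis at the panel's face; its yaw is just how it was pressed in
- knob: the same black knob; origin on its axis at the panel's face, x along its bar. It tightens clockwise seen from above. It runs down easily (0.03 N m) for about 1 to 3 rad, each time different, unseen, then is stiff at once (0.3 N m, rising a little), and stays where it is left; the moulded knob itself winds up 4 degrees under that load and springs back when let go. Turning it back loosens it.
- transceiver: bystander: steel plug-in transceiver, 14 x 57 x 10 mm, lying on a blank panel of the far row; origin at its underside
- spool: bystander: white flanged cable spool, 68 mm across, 37 mm tall, on the bench beyond the shelf; origin: centre of its underside
- nut_tray: bystander: grey open tray of nuts, 75 x 100 x 28 mm, on the bench beyond the shelf; origin: centre of its underside
- screwdriver: bystander: screwdriver, 190 mm long, lying on the bench beyond the shelf; origin at its underside

How it is judged:
By the outcome, as a careful person would: the job done as asked, in the order asked, and still so for the second after the job is handed in, with the robot touching nothing.
It also fails if it takes over 72 s, if anything falls off the work surface, if the arm or the gripper's body presses on something with over 40 N, if the wrist force passes 120 N, or if a joint passes its speed limit or range.

## Working session

There is one attempt and no reset: what is moved stays moved. The work goes in short steps, Python scripts to look and compute and a tool call to move; the robot and the scene stay as the last step left them, time stands still between calls to the robot, and variables do not carry over. Pictures are saved under pics/ and viewed, and the job is handed in when it is done.

Besides the shell and the picture viewer there is one more tool, called after "Call:" as a command line: name --pt "numbers of a row" for each row, then --argument value for the rest. arm_command: Moves the arm, as the interface text tells. Shift numbers are shares of 0.12 m and turn numbers shares of pi rad, none past 1 either way. Its arguments: {"type":"object","properties":{"commands":{"type":"array","items":{"type":"array","items":{"type":"number"}}}},"required":["commands"]}

```bash
ls; mkdir -p pics
cat > h.py <<'E'
from cell import *
import numpy as np, cv2
from scipy.spatial.transform import Rotation as R
def f(name): return grab_frame(name)
def cloud(d):
    z=d["z_map"]; h,w=z.shape
    fl=h/2/np.tan(np.radians(d["vfov"])/2)
    v,u=np.mgrid[0:h,0:w]
    P=np.stack([(u-d["cx"])/fl*z,(v-d["cy"])/fl*z,z],-1)
    T=np.array(d["world_from_camera"])
    W=P@T[:3,:3].T+T[:3,3]
    W[z==0]=np.nan
    return W
def st():
    s=read_state()
    for k in ("time_s","eef_pos","tool_rot","ft_force","moment","grip_width","joint_positions"): print(k,np.round(s[k],4))
    print(np.round(R.from_rotvec(s["tool_rot"]).as_matrix(),3))
    return s
E
python3 - <<'E'
from h import *
st()
for n in ("side","top","wrist"):
    d=f(n); cv2.imwrite(f"pics/{n}0.png",d["color"]); np.savez(f"{n}0.npz",**d)
E
```

```text
pics
time_s 0.0
eef_pos [ 0.1676 -0.6016  0.2304]
tool_rot [ 2.0764  0.2857 -2.0771]
ft_force [ 0.9717 -0.6692 -0.6348]
moment [ 0.0435  0.0773 -0.0141]
grip_width 0.9998
joint_positions [ 1.2308  0.4119 -0.0127  1.5971  0.0056  1.1343 -0.0822]
[[-0.001  0.268 -0.963]
 [ 0.002 -0.963 -0.268]
 [-1.    -0.002  0.   ]]
```

View pics/top0.png

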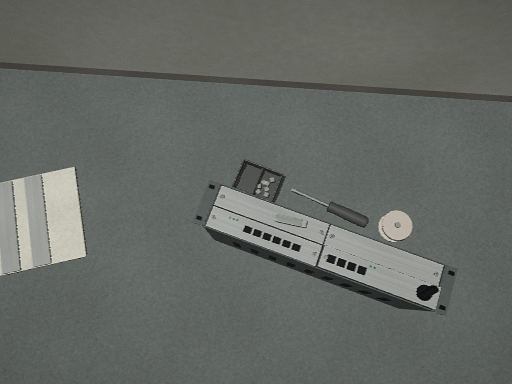

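View pics/side0.png

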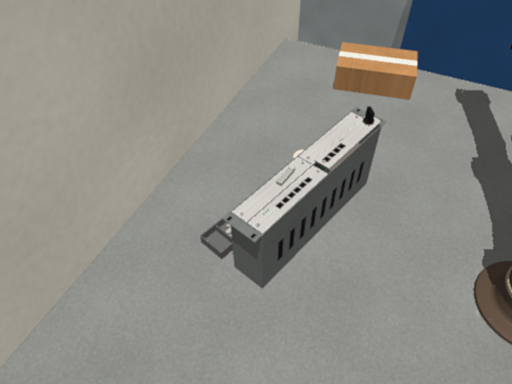

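View pics/wrist0.png

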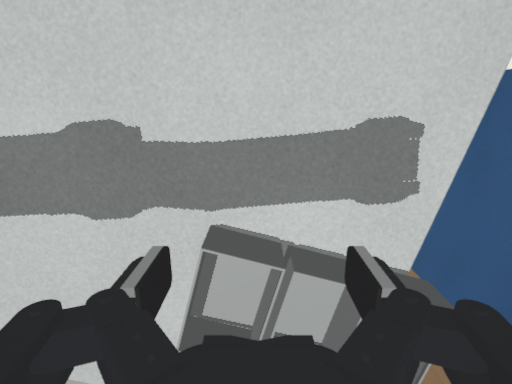

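The top view shows the shelf from about (210,190) to (455,290). The card is the near-right panel, and its knob is at about (427,292). Next I'll measure the geometry.

Run:
```python
from h import *
d=dict(np.load("top0.npz")); W=cloud(d)
print(d["vfov"],d["world_from_camera"])
for u,v in [(427,292),(400,285),(345,262),(290,220),(260,235),(400,260),(450,285),(210,190),(440,308),(320,300),(397,225)]:
    print(u,v,np.round(W[v,u],4))
# shelf points: z>0.19
m=(W[...,2]>0.19)&(W[...,2]<0.30)
P=W[m]; print(len(P)); h=np.histogram(P[:,2],bins=np.arange(0.19,0.30,0.003)); 
for a,b in zip(h[1],h[0]): print(round(a,3),b)
m2=(W[...,2]>0.195)&(W[...,2]<0.212)
r=cv2.minAreaRect(P[:,:2].astype(np.float32)*1000); print(r, cv2.boxPoints(r))
k=W[(W[...,2]>0.232)&(W[...,2]<0.3)]; print(len(k),np.round(k,4)[:60])
im=cv2.resize(d["color"][170:330,190:470],None,fx=2.8,fy=2.8,interpolation=cv2.INTER_CUBIC); cv2.imwrite("pics/topz.png",im)
d=dict(np.load("side0.npz"));im=cv2.resize(d["color"][90:290,200:400],None,fx=3,fy=3,interpolation=cv2.INTER_CUBIC); cv2.imwrite("pics/sidez.png",im)
```

```text
47.49515247230743 [[ 0.07645659 -0.96852607  0.23687897  0.4302556 ]
 [-0.99705083 -0.07268493  0.02462803  0.09635285]
 [-0.00663536 -0.23806335 -0.97122696  1.01047847]
 [ 0.          0.          0.          1.        ]]
427 292 [ 0.4571 -0.1799  0.258 ]
400 285 [ 0.4668 -0.1458  0.2226]
345 262 [ 0.4996 -0.0486  0.2213]
290 220 [0.5694 0.0534 0.2131]
260 235 [0.5386 0.1067 0.2047]
400 260 [ 0.5121 -0.1508  0.2065]
450 285 [ 0.4742 -0.2391  0.2089]
210 190 [0.6171 0.208  0.2043]
440 308 [ 0.433  -0.2206  0.2083]
320 300 [ 0.4305 -0.0358  0.0006]
397 225 [ 0.6056 -0.1942  0.0439]
12643
0.19 37
0.193 41
0.196 62
0.199 157
0.202 1873
0.205 6539
0.208 854
0.211 70
0.214 145
0.217 238
0.22 1841
0.223 531
0.226 9
0.229 39
0.232 36
0.235 9
0.238 7
0.241 8
0.244 6
0.247 13
0.25 8
0.253 10
0.256 58
0.259 52
0.262 0
0.265 0
0.268 0
0.271 0
0.274 0
0.277 0
0.28 0
0.283 0
0.286 0
0.289 0
0.292 0
0.295 0
((529.47216796875, -9.978439331054688), (485.9039001464844, 88.86246490478516), 74.0949935913086) [[ 420.16254 -231.45346]
 [ 505.6231  -255.80563]
 [ 638.7818   211.49658]
 [ 553.3212   235.84
[... 930 characters left out ...]
 0.4646 -0.188   0.2364]
 [ 0.4645 -0.1873  0.2428]
 [ 0.4644 -0.1874  0.2471]
 [ 0.4643 -0.1872  0.2521]
 [ 0.4642 -0.1871  0.2569]
 [ 0.4642 -0.1879  0.2592]
 [ 0.4643 -0.1893  0.26  ]
 [ 0.4645 -0.191   0.2599]
 [ 0.4646 -0.1927  0.2597]
 [ 0.4648 -0.1947  0.2588]
 [ 0.4649 -0.1962  0.2594]
 [ 0.4651 -0.1985  0.2576]
 [ 0.4622 -0.1774  0.2323]
 [ 0.4627 -0.1843  0.2323]
 [ 0.4627 -0.1852  0.2345]
 [ 0.4627 -0.1854  0.2386]
 [ 0.4625 -0.184   0.2471]
 [ 0.4625 -0.1848  0.2495]
 [ 0.4624 -0.1842  0.2556]
 [ 0.4624 -0.1855  0.2567]
 [ 0.4625 -0.1861  0.2595]
 [ 0.4625 -0.1873  0.2606]
 [ 0.4627 -0.1894  0.2595]
 [ 0.4628 -0.1909  0.2599]
 [ 0.463  -0.1928  0.2595]
 [ 0.463  -0.1937  0.2615]]
```

```bash
sleep 1
```

```text
(no output)
```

View pics/topz.png

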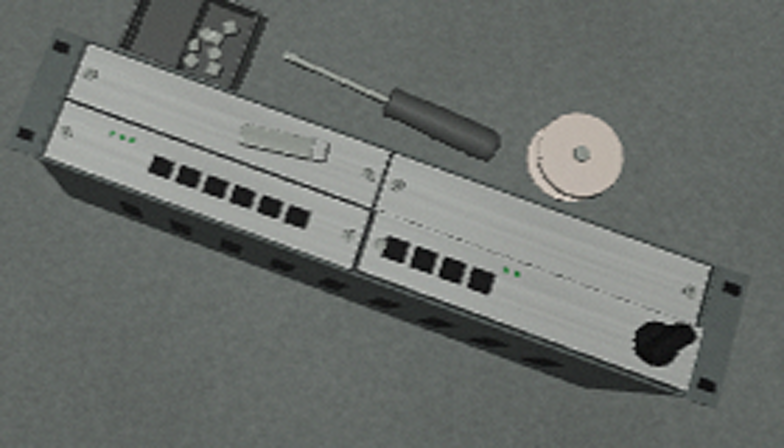

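View pics/sidez.png

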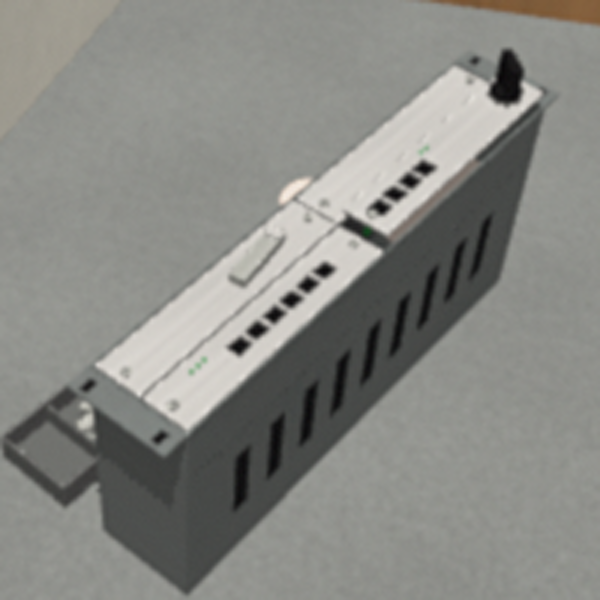

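```bash
cat > fit.py <<'E'
from h import *
def fit(d):
    W=cloud(d)
    ang=None
    X=W[...,2]
    inb=(W[...,0]>0.40)&(W[...,0]<0.66)&(W[...,1]>-0.28)&(W[...,1]<0.25)
    m=inb&(X>0.198)&(X<0.30)
    r=cv2.minAreaRect((W[m][:,:2]*1000).astype(np.float32)); print("shelf",np.round(r[0],1),np.round(r[1],1),r[2])
    m=inb&(X>0.2165)&(X<0.228)
    n,l,s,c=cv2.connectedComponentsWithStats(m.astype(np.uint8)); i=1+np.argmax(s[1:,4]); 
    P=W[l==i]; r=cv2.minAreaRect((P[:,:2]*1000).astype(np.float32)); print("card",s[i],np.round(r[0],1),np.round(r[1],1),r[2],"z",np.median(P[:,2]), np.cov((P[:,:2]).T)@[0,0])
    w,v=np.linalg.eigh(np.cov(P[:,:2].T)); print("pca",P.mean(0),v[:,1],np.degrees(np.arctan2(*v[:,1])))
    k=W[inb&(X>0.253)&(X<0.275)]
    r=cv2.minAreaRect((k[:,:2]*1000).astype(np.float32)); print("bartop",len(k),np.round(r[0],1),np.round(r[1],1),r[2],"z",np.median(k[:,2]))
    print(np.round(cv2.boxPoints(r)))
    return W
if __name__=="__main__":
    for n in ("top0","side0"): print(n); fit(dict(np.load(n+".npz")))
E
python3 fit.py
```

```text
top0
shelf [529.5 -10. ] [485.9  88.9] 74.0949935913086
card [ 318  245  123   65 2595] [ 479.  -109.3] [216.3  40.8] 74.11929321289062 z 0.22189323801013272 [0. 0.]
pca [ 0.48042954 -0.1019066   0.22187427] [0.28410843 0.95879216] 16.505562493385458
bartop 120 [ 457.3 -185.6] [10.1 30.1] 35.0947151184082 z 0.25876648437955846
[[ 444. -176.]
 [ 462. -201.]
 [ 470. -195.]
 [ 453. -170.]]
side0
shelf [531.8  -9. ] [485.8  91.8] 74.02679443359375
card [ 314  116   67   52 1037] [ 480.9 -107.4] [218.9  42.1] 74.19088745117188 z 0.21887725224239907 [0. 0.]
pca [ 0.48351435 -0.09468098  0.21906404] [0.28798163 0.95763593] 16.737157800898807
bartop 38 [ 459.4 -183.7] [10.  30.4] 32.81010055541992 z 0.25591798035668384
[[ 447. -174.]
 [ 463. -199.]
 [ 472. -194.]
 [ 455. -168.]]
```

Both cameras agree to about 2 mm. The card centre is near (0.480, -0.109), 15–16 mm proud. The knob axis is near (0.458, -0.185), with the bar at about 124°. Next I'll write a helper that turns a target into move shares.

```bash
cat > plan.py <<'E'
from h import *
import sys
# target x y z jaw_yaw_deg (tool pointing straight down)
def plan(x,y,z,yaw):
    s=read_state(); Rc=R.from_rotvec(s["tool_rot"])
    a=np.radians(yaw); Y=np.array([np.cos(a),np.sin(a),0]); X=np.array([0,0,-1.]); 
    Rt=R.from_matrix(np.stack([X,Y,np.cross(X,Y)],1))
    d=Rc.inv().apply(np.array([x,y,z])-s["eef_pos"])/0.12
    w=(Rc.inv()*Rt).as_rotvec()/np.pi
    jy=Rc.as_matrix()[:,1]
    print("t",round(s["time_s"],3),"pos",np.round(s["eef_pos"],4),"jawyaw",round(np.degrees(np.arctan2(jy[1],jy[0])),2),"F",np.round(s["ft_force"],2),"M",np.round(s["moment"],3),"g",round(s["grip_width"],3),"q",np.round(s["joint_positions"],2))
    print("shift",np.round(d,3),"turn",np.round(w,4))
if __name__=="__main__": plan(*map(float,sys.argv[1:5]))
E
python3 plan.py 0.4745 -0.1277 0.25 -105.9
```

```text
t 0.15 pos [ 0.1677 -0.6017  0.2306] jawyaw -74.42 F [0.23 0.5  0.38] M [ 0.02  -0.013  0.027] g 1.002 q [ 1.23  0.41 -0.01  1.6   0.01  1.13 -0.08]
shift [-0.158 -3.119 -3.524] turn [1.749e-01 1.000e-04 4.000e-04]
```

Call:
arm_command --pt "-0.8 0 0 0 0 0 1" --pt "-0.8 -0.5 -0.5 0 0 0 1" --pt "-0.8 -1 -1 0 0 0 1" --pt "-0.8 -1 -1 0 0 0 1"

```text
time_s: 0.65
eef_pos: [0.2523, -0.4518, 0.3272]
tool_rot: [2.076, 0.286, -2.076]
ft_force: [1.1, 0.2, 0.1]
grip_width: 0.146
```

```bash
python3 plan.py 0.4745 -0.1277 0.25 -105.9
```

```text
t 0.65 pos [ 0.2523 -0.4518  0.3272] jawyaw -74.36 F [1.07 0.24 0.07] M [ 0.029 -0.017  0.001] g 0.146 q [ 1.05  0.16 -0.09  1.71  0.01  1.27 -0.34]
shift [ 0.646 -2.101 -2.511] turn [ 0.1752 -0.      0.0003]
```

Call:
arm_command --pt "0 -0.4 -0.5 0.05 0 0 1" --pt "0 -0.8 -1 0.1 0 0 1" --pt "0 -0.84 -1 0.175 0 0 1" --pt "0 -0.84 -1 0.175 0 0 1"

```text
time_s: 1.15
eef_pos: [0.3424, -0.3193, 0.3274]
tool_rot: [-2.074, 0.285, 2.073]
ft_force: [-0.6, -0.4, 0.7]
grip_width: -0.004
```

```bash
python3 plan.py 0.4745 -0.1277 0.25 -105.9
```

```text
t 1.15 pos [ 0.3424 -0.3193  0.3274] jawyaw -105.76 F [-0.57 -0.36  0.71] M [-0.041 -0.01   0.064] g -0.004 q [ 0.82  0.08 -0.19  1.81  0.01  1.26 -1.21]
shift [ 0.648 -1.835 -0.625] turn [ 0.0008 -0.0001  0.0005]
```

Call:
arm_command --pt "0 -0.5 -0.3 0 0 0 1" --pt "0 -1 -0.6 0 0 0 1" --pt "0 -1 -0.62 0 0 0 1"

```text
time_s: 1.52
eef_pos: [0.449, -0.2203, 0.3275]
tool_rot: [-2.077, 0.279, 2.075]
ft_force: [-0.7, -1.3, 0.1]
grip_width: 0.004
```

```bash
python3 plan.py 0.4745 -0.1277 0.25 -105.9
```

```text
t 1.525 pos [ 0.449  -0.2203  0.3275] jawyaw -105.45 F [-0.66 -1.34  0.06] M [-0.053 -0.04  -0.051] g 0.004 q [ 0.64  0.14 -0.31  1.73  0.04  1.27 -1.52]
shift [ 0.649 -0.798  0.001] turn [ 0.0025 -0.0001  0.001 ]
```

Call:
arm_command --pt "0 -0.5 0 0 0 0 1" --pt "0.2 -0.8 0 0.0025 0 0 1" --pt "0.6 -0.8 0 0.0025 0 0 1" --pt "0.6 -0.8 0 0.0025 0 0 1"

```text
time_s: 2.02
eef_pos: [0.4724, -0.127, 0.2532]
tool_rot: [-2.066, 0.285, 2.078]
ft_force: [-0.6, 0.1, 0.3]
grip_width: 0.001
```

```bash
python3 plan.py 0.4745 -0.1277 0.225 -105.9
python3 - <<'E'
from h import *
d=f("wrist"); cv2.imwrite("pics/w1.png",d["color"])
E
```

```text
t 2.025 pos [ 0.4724 -0.127   0.2532] jawyaw -105.84 F [-0.56  0.12  0.31] M [ 0.038 -0.026  0.044] g 0.001 q [ 0.51  0.19 -0.39  1.86  0.08  1.11 -1.76]
shift [ 0.234  0.002 -0.02 ] turn [0.0003 0.002  0.0009]
```

View pics/w1.png

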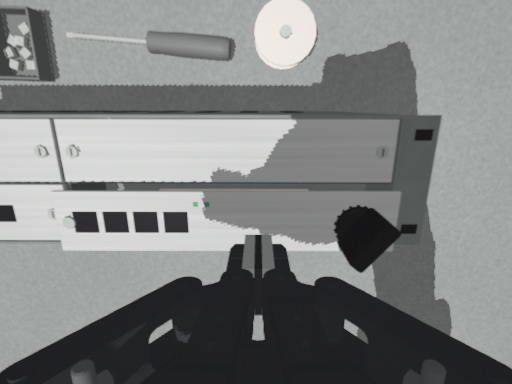

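The fingertips at about (258,240) are over the bare stretch. The port holes, at x<190, and the knob at about (365,240) are both clear.

Call:
arm_command --pt "0.12 0 -0.01 0 0.002 0 1" --pt "0.2 0 -0.02 0 0.002 0 1" --pt "0.23 0 -0.02 0 0.002 0 1"

```text
time_s: 2.45
eef_pos: [0.476, -0.1285, 0.2275]
tool_rot: [-2.076, 0.287, 2.067]
ft_force: [-0.2, -0.8, 0.7]
grip_width: -0.001
```

Call:
arm_command --pt "0.017 0 0 0 0 0 1" --pt "0.034 0 0 0 0 0 1" --pt "0.05 0 0 0 0 0 1"

```text
time_s: 2.82
eef_pos: [0.4761, -0.1286, 0.2215]
tool_rot: [-2.076, 0.288, 2.067]
ft_force: [-0.3, -0.0, 0.5]
grip_width: -0.0
```

```bash
python3 plan.py 0.4745 -0.1277 0.205 -105.9
```

```text
t 2.825 pos [ 0.4761 -0.1286  0.2215] jawyaw -105.94 F [-0.26 -0.04  0.53] M [ 0.052 -0.018 -0.002] g -0.0 q [ 0.5   0.22 -0.39  1.9   0.09  1.03 -1.78]
shift [ 0.138 -0.003  0.016] turn [-0.0002 -0.0012  0.0009]
```

Call:
arm_command --pt "0.017 0 0 0 0 0 1" --pt "0.034 0 0 0 0 0 1" --pt "0.05 0 0 0 0 0 1"

```text
time_s: 3.2
eef_pos: [0.4762, -0.1285, 0.2155]
tool_rot: [-2.076, 0.288, 2.067]
ft_force: [-0.6, 0.6, 1.2]
grip_width: -0.005
```

Call:
arm_command --pt "0.017 0 0 0 0 0 1" --pt "0.03 0 0 0 0 0 1"

```text
time_s: 3.45
eef_pos: [0.4762, -0.1286, 0.2118]
tool_rot: [-2.076, 0.288, 2.067]
ft_force: [-0.0, -1.0, 1.3]
grip_width: 0.0
```

Call:
arm_command --pt "0.015 0 0 0 0 0 1"

```text
time_s: 3.58
eef_pos: [0.4763, -0.1286, 0.2105]
tool_rot: [-2.076, 0.288, 2.067]
ft_force: [-4.8, 0.8, 12.4]
grip_width: 0.002
```

Call:
arm_command --pt "0.015 0 0 0 0 0 1"

```text
time_s: 3.7
eef_pos: [0.4763, -0.1286, 0.2096]
tool_rot: [-2.077, 0.288, 2.067]
ft_force: [-4.6, 1.1, 13.1]
grip_width: -0.004
```

Call:
arm_command --pt "0.012 0 0 0 0 0 1" --pt "0.022 0 0 0 0 0 1"

```text
time_s: 3.95
eef_pos: [0.4763, -0.1286, 0.2079]
tool_rot: [-2.077, 0.289, 2.066]
ft_force: [-5.1, -0.3, 11.5]
grip_width: 0.0
```

Call:
arm_command --pt "0.012 0 0 0 0 0 1"

```text
time_s: 4.08
eef_pos: [0.4763, -0.1286, 0.2074]
tool_rot: [-2.078, 0.29, 2.066]
ft_force: [-4.6, 0.6, 11.5]
grip_width: -0.002
```

Call:
arm_command --pt "0.012 0 0 0 0 0 1"

```text
time_s: 4.2
eef_pos: [0.4763, -0.1286, 0.207]
tool_rot: [-2.079, 0.29, 2.066]
ft_force: [-4.5, 0.8, 11.7]
grip_width: 0.001
```

```bash
python3 plan.py 0.4763 -0.1286 0.205 -105.9
```

```text
t 4.2 pos [ 0.4763 -0.1286  0.207 ] jawyaw -105.96 F [-4.47  0.83 11.66] M [ 0.181  1.12  -0.015] g 0.001 q [ 0.5   0.24 -0.39  1.92  0.11  1.   -1.79]
shift [ 0.017 -0.     0.   ] turn [-0.0003 -0.0019  0.0003]
```

Call:
arm_command --pt "0.015 0 0 0 -0.0019 0 1"

```text
time_s: 4.32
eef_pos: [0.4763, -0.1286, 0.2063]
tool_rot: [-2.073, 0.29, 2.071]
ft_force: [-5.0, 0.9, 12.0]
grip_width: 0.001
```

Call:
arm_command --pt "0.012 0 0 0 0 0 1"

```text
time_s: 4.45
eef_pos: [0.4763, -0.1286, 0.2058]
tool_rot: [-2.073, 0.291, 2.071]
ft_force: [-5.3, 1.1, 12.8]
grip_width: 0.002
```

Call:
arm_command --pt "0.012 0 0 0 0 0 1"

```text
time_s: 4.58
eef_pos: [0.4764, -0.1286, 0.2054]
tool_rot: [-2.074, 0.291, 2.071]
ft_force: [-5.0, 1.3, 12.6]
grip_width: -0.002
```

Call:
arm_command --pt "0.012 0 0 0 0 0 1"

```text
time_s: 4.7
eef_pos: [0.4763, -0.1286, 0.205]
tool_rot: [-2.074, 0.292, 2.071]
ft_force: [-5.3, 0.6, 14.0]
grip_width: 0.0
```

Call:
arm_command --pt "0.014 0 0 0 0 0 1"

```text
time_s: 4.82
eef_pos: [0.4764, -0.1286, 0.2049]
tool_rot: [-2.075, 0.293, 2.07]
ft_force: [-8.0, 1.8, 21.1]
grip_width: 0.002
```

Call:
arm_command --pt "0.014 0 0 0 0 0 1"

```text
time_s: 4.95
eef_pos: [0.4764, -0.1286, 0.2049]
tool_rot: [-2.076, 0.294, 2.07]
ft_force: [-8.3, 1.0, 18.8]
grip_width: 0.001
```

Call:
arm_command --pt "0.014 0 0 0 0 0 1"

```text
time_s: 5.08
eef_pos: [0.4764, -0.1286, 0.2049]
tool_rot: [-2.077, 0.294, 2.069]
ft_force: [-6.7, 1.5, 18.7]
grip_width: -0.004
```

Call:
arm_command --pt "0.012 0 0 0 0 0 1" --pt "0.023 0 0 0 0 0 1"

```text
time_s: 5.32
eef_pos: [0.4766, -0.1287, 0.2046]
tool_rot: [-2.079, 0.296, 2.068]
ft_force: [-12.8, 2.1, 33.4]
grip_width: 0.0
```

Call:
arm_command --pt "-0.1 0 0 0 0 0 1" --pt "-0.6 0 0 0 0 0 0.7" --pt "-0.9 0 0 0 0 0 0.3"

```text
time_s: 5.7
eef_pos: [0.4768, -0.1281, 0.3152]
tool_rot: [-2.081, 0.296, 2.066]
ft_force: [0.5, -0.0, -0.2]
grip_width: 0.419
```

```bash
python3 - <<'E'
from h import *
d=f("side"); W=cloud(d); cv2.imwrite("pics/s2.png",cv2.resize(d["color"][90:290,200:400],None,fx=3,fy=3,interpolation=cv2.INTER_CUBIC)); np.savez("s2.npz",**d)
d2=f("top"); np.savez("t2.npz",**d2); V=cloud(d2)
u=np.array([0.274,0.962]); n=np.array([0.962,-0.274])
for nm,W in (("side",W),("top",V)):
    D=W[...,:2]-[0.480,-0.1085]; a=D@u; b=D@n
    for lab,m in (("card",(abs(a)<100)&(abs(b)<0.014)&(a>-0.055)&(a<0.1)),("far neighbour",(a>-0.06)&(a<0.1)&(abs(b-0.043)<0.012)),("left neighbour",(abs(a-0.217)<0.09)&(abs(b)<0.014))):
        z=W[...,2][m]; z=z[(z>0.19)&(z<0.24)]; print(nm,lab,len(z),round(float(np.median(z)),4))
E
python3 plan.py 0.458 -0.1855 0.28 34
```

```text
side card 544 0.2032
side far neighbour 456 0.2034
side left neighbour 860 0.2036
top card 1304 0.2062
top far neighbour 759 0.2063
top left neighbour 1467 0.2061
t 5.8 pos [ 0.4782 -0.1283  0.3169] jawyaw -106.0 F [-0.4  -0.5   0.47] M [ 0.015 -0.022 -0.062] g 0.593 q [ 0.51  0.14 -0.39  1.77  0.06  1.23 -1.75]
shift [0.309 0.504 0.034] turn [-7.778e-01 -6.000e-04 -5.500e-03]
```

View pics/s2.png

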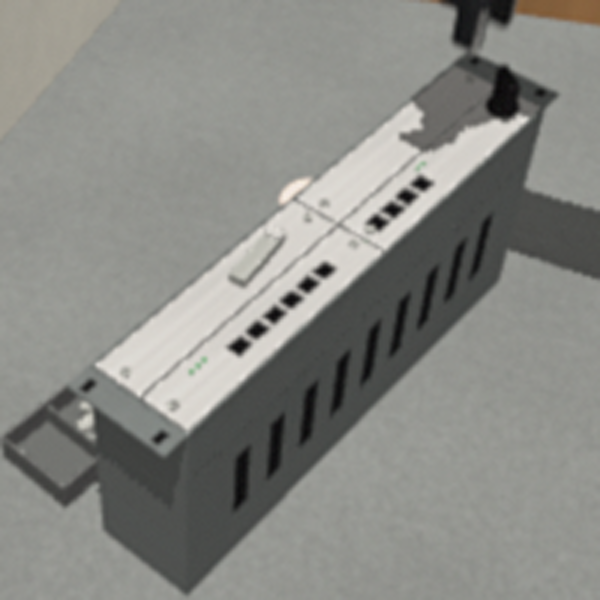

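The card is flush with its neighbours within 0.4 mm in both views, and it stopped hard at TCP z 0.2049. The peak push was about 33 N vertical. Next I'll line up over the knob.

Call:
arm_command --pt "0 0.25 0.02 -0.06 0 0 0" --pt "0 0.5 0.03 -0.12 0 0 0" --pt "0 0.5 0.03 -0.18 0 0 0" --pt "0 0.5 0.03 -0.24 0 0 0" --pt "0 0.5 0.03 -0.3 0 0 0" --pt "0 0.5 0.03 -0.36 0 0 0" --pt "0 0.5 0.03 -0.42 0 0 0" --pt "0 0.5 0.03 -0.48 0 0 0" --pt "0 0.5 0.03 -0.54 0 0 0" --pt "0 0.5 0.03 -0.6 0 0 0"

```text
time_s: 7.05
eef_pos: [0.458, -0.1849, 0.3163]
tool_rot: [1.187, 1.211, -1.182]
ft_force: [0.2, 1.6, -0.2]
grip_width: 1.0
```

```bash
python3 plan.py 0.458 -0.185 0.28 34
```

```text
t 7.05 pos [ 0.458  -0.1849  0.3163] jawyaw 1.78 F [ 0.23  1.6  -0.19] M [-0.009  0.039 -0.007] g 1.0 q [ 0.74  0.15 -0.51  1.76  0.08  1.24  0.24]
shift [ 0.302 -0.003 -0.001] turn [-0.179   0.003  -0.0027]
```

Call:
arm_command --pt "0.1 0 0 -0.06 0 0 0" --pt "0.2 0 0 -0.12 0 0 0" --pt "0.25 0 0 -0.179 0.003 -0.0027 0" --pt "0.25 0 0 -0.179 0.003 -0.0027 0"

```text
time_s: 7.55
eef_pos: [0.458, -0.1851, 0.2852]
tool_rot: [0.763, 1.435, -0.763]
ft_force: [-0.4, 0.0, -0.6]
grip_width: 0.999
```

```bash
python3 plan.py 0.458 -0.185 0.218 34
python3 - <<'E'
from h import *
import fit
for n in ("wrist","top","side"):
    d=f(n); np.savez(n+"3.npz",**d); cv2.imwrite(f"pics/{n}3.png",d["color"])
    W=cloud(d); X=W[...,2]
    D=W[...,:2]-[0.458,-0.185]; m=(np.hypot(D[...,0],D[...,1])<0.022)&(X>0.234)&(X<0.25)
    k=W[m]
    if len(k)<5: print(n,len(k)); continue
    r=cv2.minAreaRect((k[:,:2]*1000).astype(np.float32)); print(n,len(k),np.round(r[0],1),np.round(r[1],1),r[2],np.median(k[:,2]))
E
```

```text
t 7.55 pos [ 0.458  -0.1851  0.2852] jawyaw 33.94 F [-0.35  0.02 -0.58] M [ 0.015 -0.021  0.016] g 0.999 q [ 0.78  0.19 -0.57  1.8   0.11  1.19  0.77]
shift [0.56  0.001 0.001] turn [-0.0003 -0.0006  0.0002]
wrist 631 [ 459.5 -183.9] [ 9.9 29.8] 35.79715347290039 0.24231776851330064
top 124 [ 457.1 -185.5] [10.3 30.4] 35.196598052978516 0.24325947122574526
side 49 [ 457.4 -181.2] [10.9 29. ] 34.28090286254883 0.23915974191617861
```

View pics/wrist3.png

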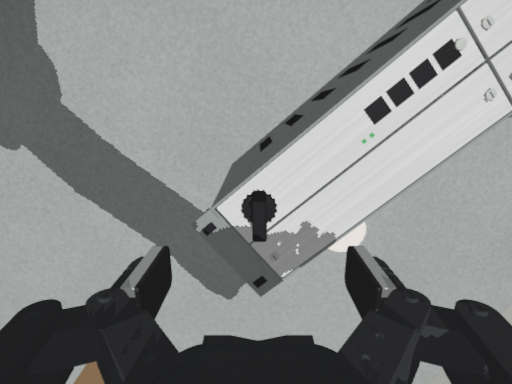

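View pics/top3.png

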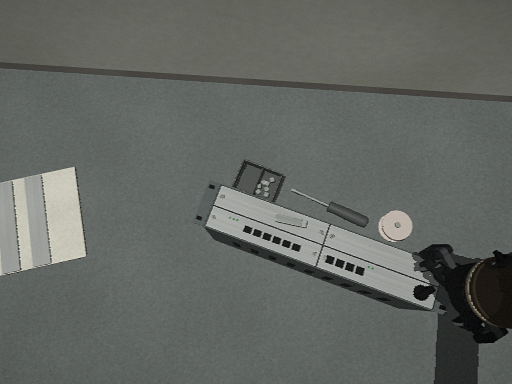

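The wrist view shows the bar centred between the fingers, at column 259. Its yaw is about 35.3° and its centre about (0.4585, -0.1845), so I'll descend and grip.

```bash
python3 plan.py 0.4585 -0.1845 0.2175 35.3
```

```text
t 7.7 pos [ 0.4584 -0.1851  0.2863] jawyaw 33.78 F [ 0.15 -0.78  0.97] M [ 0.024 -0.03   0.004] g 1.001 q [ 0.78  0.19 -0.57  1.8   0.11  1.19  0.77]
shift [ 0.573  0.004 -0.004] turn [-0.0084 -0.     -0.0001]
```

Call:
arm_command --pt "0.25 0.004 -0.004 -0.0084 0 0 0" --pt "0.45 0.004 -0.004 -0.0084 0 0 0" --pt "0.55 0.004 -0.004 -0.0084 0 0 0.3" --pt "0.573 0.004 -0.004 -0.0084 0 0 0.5" --pt "0.573 0.004 -0.004 -0.0084 0 0 0.6" --pt "0.573 0.004 -0.004 -0.0084 0 0 0.6"

```text
time_s: 8.45
eef_pos: [0.459, -0.1846, 0.2183]
tool_rot: [0.745, 1.438, -0.744]
ft_force: [-0.1, -0.5, 0.5]
grip_width: 0.401
```

```bash
python3 plan.py 0.4585 -0.1845 0.2175 35.3;  python3 - <<'E'
from h import *
d=f("wrist"); cv2.imwrite(f"pics/wrist4.png",d["color"])
E
```

```text
t 8.45 pos [ 0.459  -0.1846  0.2183] jawyaw 35.28 F [-0.15 -0.45  0.54] M [ 0.007 -0.014 -0.009] g 0.401 q [ 0.76  0.25 -0.56  1.89  0.16  1.04  0.75]
shift [ 0.007 -0.003 -0.003] turn [-0.0001  0.0004 -0.0003]
```

View pics/wrist4.png

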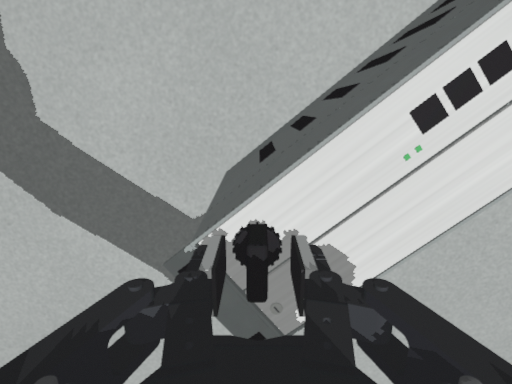

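The bar sits between the pads, in columns 220–297, and is centred at about 258. I'll close on it.

Call:
arm_command --pt "0.006 -0.003 -0.003 0 0 0 0.8" --pt "0.006 -0.003 -0.003 0 0 0 0.9" --pt "0.006 -0.003 -0.003 0 0 0 1" --pt "0.006 -0.003 -0.003 0 0 0 1" --pt "0.006 -0.003 -0.003 0 0 0 1"

```text
time_s: 9.12
eef_pos: [0.4585, -0.1847, 0.2178]
tool_rot: [0.745, 1.438, -0.745]
ft_force: [-0.8, -0.2, 5.1]
grip_width: 0.101
```

```bash
python3 plan.py 0.4585 -0.1845 0.2175 35.3
```

```text
t 9.125 pos [ 0.4585 -0.1847  0.2178] jawyaw 35.27 F [-0.78 -0.24  5.05] M [-0.172  0.312 -0.026] g 0.101 q [ 0.76  0.25 -0.56  1.89  0.16  1.04  0.75]
shift [ 0.002  0.001 -0.001] turn [-0.0002  0.0005 -0.0003]
```

Call:
arm_command --pt "0 0 0 0.03 0 0 1" --pt "0 0 0 0.06 0 0 1" --pt "0 0 0 0.1 0 0 1" --pt "0 0 0 0.14 0 0 1" --pt "0 0 0 0.14 0 0 1"

```text
time_s: 9.75
eef_pos: [0.4588, -0.1845, 0.2179]
tool_rot: [1.078, 1.286, -1.077]
ft_force: [-0.6, 0.1, 2.7]
grip_width: 0.11
```

```bash
python3 plan.py 0.4585 -0.1845 0.2178 35.3
```

```text
t 9.75 pos [ 0.4588 -0.1845  0.2179] jawyaw 10.13 F [-0.62  0.08  2.73] M [-0.043  0.104 -0.046] g 0.11 q [ 0.71  0.24 -0.49  1.9   0.13  1.03  0.33]
shift [ 0.    -0.002 -0.001] turn [-0.1398  0.0005 -0.0005]
```

Call:
arm_command --pt "0 0 0 0.05 0 0 1" --pt "0 0 0 0.1 0 0 1" --pt "0 0 0 0.12 0 0 1" --pt "0 0 0 0.12 0 0 1"

```text
time_s: 10.25
eef_pos: [0.459, -0.1845, 0.2179]
tool_rot: [1.353, 1.107, -1.351]
ft_force: [0.6, -0.8, 2.1]
grip_width: 0.104
```

```bash
python3 plan.py 0.4585 -0.1845 0.2178 35.3
```

```text
t 10.25 pos [ 0.459  -0.1845  0.2179] jawyaw -11.28 F [ 0.6  -0.81  2.09] M [-0.076 -0.027  0.009] g 0.104 q [ 0.66  0.23 -0.44  1.9   0.12  1.03 -0.02]
shift [ 0.001 -0.004  0.001] turn [-0.2588  0.0005 -0.0007]
```

```bash
cat > lg.py <<'E'
from cell import *
import numpy as np
from scipy.spatial.transform import Rotation as R
s=read_state(); j=R.from_rotvec(s["tool_rot"]).as_matrix(); 
print("t",round(s["time_s"],3),"yaw",round(np.degrees(np.arctan2(j[1,1],j[0,1])),2),"M",np.round(s["moment"],3),"F",np.round(s["ft_force"],1),"pos",np.round(s["eef_pos"],4),"tilt",np.round(j[:2,0],4),"tq7",np.round(s["joint_torque"][6],3),"g",round(s["grip_width"],3),"q7",round(s["joint_positions"][6],2))
E
python3 lg.py
```

```text
t 10.25 yaw -11.28 M [-0.076 -0.027  0.009] F [ 0.6 -0.8  2.1] pos [ 0.459  -0.1845  0.2179] tilt [ 0.0024 -0.001 ] tq7 -0.524 g 0.104 q7 -0.02
```

Call:
arm_command --pt "0 0 0 0.033 0 0 1" --pt "0 0 0 0.033 0 0 1"

```text
time_s: 10.5
eef_pos: [0.4591, -0.1845, 0.2179]
tool_rot: [1.425, 1.051, -1.423]
ft_force: [0.2, -0.1, 2.9]
grip_width: 0.105
```

```bash
python3 lg.py
```

```text
t 10.5 yaw -17.04 M [-0.096  0.014 -0.004] F [ 0.2 -0.1  2.9] pos [ 0.4591 -0.1845  0.2179] tilt [ 0.0025 -0.0011] tq7 -0.753 g 0.105 q7 -0.12
```

Call:
arm_command --pt "0 0 0 0.033 0 0 1" --pt "0 0 0 0.033 0 0 1"

```text
time_s: 10.75
eef_pos: [0.4591, -0.1846, 0.2179]
tool_rot: [1.496, 0.992, -1.494]
ft_force: [0.4, -0.2, 2.7]
grip_width: 0.101
```

```bash
python3 lg.py
```

```text
t 10.75 yaw -22.76 M [-0.147 -0.047 -0.034] F [ 0.4 -0.2  2.7] pos [ 0.4591 -0.1846  0.2179] tilt [ 0.0026 -0.0012] tq7 -0.748 g 0.101 q7 -0.22
```

Call:
arm_command --pt "0 0 0 0.033 0 0 1" --pt "0 0 0 0.033 0 0 1"

```text
time_s: 11.0
eef_pos: [0.4592, -0.1846, 0.2179]
tool_rot: [1.566, 0.929, -1.563]
ft_force: [0.3, -0.9, 2.2]
grip_width: 0.104
```

```bash
python3 lg.py
```

```text
t 11.0 yaw -28.45 M [-0.188 -0.074 -0.014] F [ 0.3 -0.9  2.2] pos [ 0.4592 -0.1846  0.2179] tilt [ 0.0027 -0.0013] tq7 -0.742 g 0.104 q7 -0.31
```

Call:
arm_command --pt "0 0 0 0.033 0 0 1" --pt "0 0 0 0.033 0 0 1"

```text
time_s: 11.25
eef_pos: [0.4593, -0.1847, 0.2179]
tool_rot: [1.634, 0.863, -1.631]
ft_force: [1.3, -0.9, 1.9]
grip_width: 0.104
```

```bash
python3 lg.py
```

```text
t 11.25 yaw -34.15 M [-0.198 -0.097 -0.018] F [ 1.3 -0.9  1.9] pos [ 0.4593 -0.1847  0.2179] tilt [ 0.0029 -0.0014] tq7 -0.739 g 0.104 q7 -0.41
```

Call:
arm_command --pt "0 0 0 0.033 0 0 1" --pt "0 0 0 0.033 0 0 1"

```text
time_s: 11.5
eef_pos: [0.4593, -0.1847, 0.2179]
tool_rot: [1.701, 0.793, -1.697]
ft_force: [1.0, -0.4, 3.2]
grip_width: 0.104
```

```bash
python3 lg.py
```

```text
t 11.5 yaw -39.83 M [-0.171 -0.174  0.007] F [ 1.  -0.4  3.2] pos [ 0.4593 -0.1847  0.2179] tilt [ 0.0029 -0.0016] tq7 -0.737 g 0.104 q7 -0.5
```

Call:
arm_command --pt "0 0 0 0.033 0 0 1" --pt "0 0 0 0.033 0 0 1"

```text
time_s: 11.75
eef_pos: [0.4594, -0.1847, 0.2179]
tool_rot: [1.767, 0.719, -1.763]
ft_force: [0.1, -0.9, 2.0]
grip_width: 0.103
```

```bash
python3 lg.py
```

```text
t 11.75 yaw -45.51 M [-0.215 -0.072 -0.013] F [ 0.1 -0.9  2. ] pos [ 0.4594 -0.1847  0.2179] tilt [ 0.0031 -0.0017] tq7 -0.737 g 0.103 q7 -0.6
```

Call:
arm_command --pt "0 0 0 0.033 0 0 1" --pt "0 0 0 0.033 0 0 1"

```text
time_s: 12.0
eef_pos: [0.4594, -0.1848, 0.2179]
tool_rot: [1.831, 0.642, -1.827]
ft_force: [0.3, -1.0, 2.5]
grip_width: 0.102
```

```bash
python3 lg.py
```

```text
t 12.0 yaw -51.19 M [-0.194 -0.143 -0.006] F [ 0.3 -1.   2.5] pos [ 0.4594 -0.1848  0.2179] tilt [ 0.0031 -0.0019] tq7 -0.737 g 0.102 q7 -0.69
```

Call:
arm_command --pt "0 0 0 0.033 0 0 1" --pt "0 0 0 0.033 0 0 1"

```text
time_s: 12.25
eef_pos: [0.4594, -0.1849, 0.2179]
tool_rot: [1.894, 0.56, -1.89]
ft_force: [0.7, -0.7, 1.8]
grip_width: 0.099
```

```bash
python3 lg.py
```

```text
t 12.25 yaw -56.87 M [-0.277 -0.12   0.021] F [ 0.7 -0.7  1.8] pos [ 0.4594 -0.1849  0.2179] tilt [ 0.0031 -0.002 ] tq7 -0.74 g 0.099 q7 -0.79
```

Call:
arm_command --pt "0 0 0 0.033 0 0 1" --pt "0 0 0 0.033 0 0 1"

```text
time_s: 12.5
eef_pos: [0.4594, -0.1849, 0.2179]
tool_rot: [1.955, 0.474, -1.95]
ft_force: [0.5, -0.9, 1.6]
grip_width: 0.103
```

```bash
python3 lg.py
```

```text
t 12.5 yaw -62.53 M [-0.305 -0.064  0.295] F [ 0.5 -0.9  1.6] pos [ 0.4594 -0.1849  0.2179] tilt [ 0.0031 -0.0023] tq7 -1.012 g 0.103 q7 -0.88
```

Call:
arm_command --pt "0 0 0 0.033 0 0 1" --pt "0 0 0 0.033 0 0 1"

```text
time_s: 12.75
eef_pos: [0.4594, -0.1849, 0.2179]
tool_rot: [2.014, 0.385, -2.009]
ft_force: [0.6, -1.6, 2.1]
grip_width: 0.104
```

```bash
python3 lg.py
```

```text
t 12.75 yaw -68.18 M [-0.383 -0.111  0.304] F [ 0.6 -1.6  2.1] pos [ 0.4594 -0.1849  0.2179] tilt [ 0.003  -0.0025] tq7 -1.015 g 0.104 q7 -0.98
```

Call:
arm_command --pt "0 0 0 0.033 0 0 1" --pt "0 0 0 0.033 0 0 1"

```text
time_s: 13.0
eef_pos: [0.4595, -0.185, 0.2179]
tool_rot: [2.072, 0.29, -2.066]
ft_force: [1.1, -1.9, 1.6]
grip_width: 0.105
```

```bash
python3 lg.py
```

```text
t 13.0 yaw -73.86 M [-0.421 -0.163  0.331] F [ 1.1 -1.9  1.6] pos [ 0.4595 -0.185   0.2179] tilt [ 0.003  -0.0027] tq7 -1.025 g 0.105 q7 -1.08
```

The thread went stiff between yaw -56.9° and about -58.5°: Mz jumped from 0 to 0.30 N m, and joint 7's torque shows the same step. Taking onset as about -57.7°, the gripper target under load is -57.7 - 45 - 4 = -106.7°.

Call:
arm_command --pt "0 0 0 0.035 0 0 1" --pt "0 0 0 0.07 0 0 1" --pt "0 0 0 0.11 0 0 1" --pt "0 0 0 0.15 0 0 1" --pt "0 0 0 0.15 0 0 1"

```text
time_s: 13.62
eef_pos: [0.4595, -0.1853, 0.218]
tool_rot: [-2.13, 0.2, 2.122]
ft_force: [0.9, -2.6, 2.2]
grip_width: 0.104
```

```bash
python3 lg.py; python3 plan.py 0.4595 -0.185 0.2179 -106.7
```

```text
t 13.625 yaw -100.58 M [-0.633 -0.067  0.354] F [ 0.9 -2.6  2.2] pos [ 0.4595 -0.1853  0.218 ] tilt [ 0.0031 -0.0033] tq7 -1.302 g 0.104 q7 -1.53
t 13.625 pos [ 0.4595 -0.1853  0.218 ] jawyaw -100.58 F [ 0.94 -2.61  2.2 ] M [-0.633 -0.067  0.354] g 0.104 q [ 0.47  0.21 -0.22  1.91  0.06  1.02 -1.53]
shift [ 0.001 -0.002  0.   ] turn [ 0.034  -0.0012 -0.0008]
```

Call:
arm_command --pt "0 0 0 0.018 0 0 1" --pt "0 0 0 0.0355 0 0 1" --pt "0 0 0 0.0355 0 0 1"

```text
time_s: 14.0
eef_pos: [0.4594, -0.1854, 0.2179]
tool_rot: [-2.07, 0.306, 2.063]
ft_force: [0.4, -2.5, 2.4]
grip_width: 0.104
```

```bash
python3 lg.py
```

```text
t 14.0 yaw -106.68 M [-0.651 -0.087  0.345] F [ 0.4 -2.5  2.4] pos [ 0.4594 -0.1854  0.2179] tilt [ 0.003  -0.0034] tq7 -0.754 g 0.104 q7 -1.63
```

Call:
arm_command --pt "0 0 0 0 0 0 0.5" --pt "0 0 0 0 0 0 0.3" --pt "0 0 0 0 0 0 0.3" --pt "0 0 0 0 0 0 0.3"

```text
time_s: 14.5
eef_pos: [0.4594, -0.1852, 0.2179]
tool_rot: [-2.07, 0.305, 2.063]
ft_force: [0.9, 0.9, 0.6]
grip_width: 0.702
```

Call:
arm_command --pt "-0.3 0 0 0 0 0 0.3" --pt "-0.6 0 0 0 0 0 0.3" --pt "-0.7 0 0 0 0 0 0.3" --pt "-0.7 0 0 0 0 0 0.3"

```text
time_s: 15.0
eef_pos: [0.4593, -0.185, 0.3021]
tool_rot: [-2.071, 0.306, 2.062]
ft_force: [0.3, 1.0, -0.4]
grip_width: 0.699
```

```bash
python3 lg.py
cat > chk.py <<'E'
from h import *
import sys
u=np.array([0.274,0.962]); nn=np.array([0.962,-0.274])
for n in ("wrist","top","side"):
    d=f(n); cv2.imwrite(f"pics/{n}{sys.argv[1]}.png",d["color"])
    W=cloud(d); X=W[...,2]
    D=W[...,:2]-[0.458,-0.185]; m=(np.hypot(D[...,0],D[...,1])<0.022)&(X>0.233)&(X<0.25)
    k=W[m]
    if len(k)>5:
        r=cv2.minAreaRect((k[:,:2]*1000).astype(np.float32)); print(n,len(k),np.round(r[0],1),np.round(r[1],1),r[2],np.median(k[:,2]))
        w,v=np.linalg.eigh(np.cov(k[:,:2].T)); print("  thin-axis yaw",np.degrees(np.arctan2(v[1,0],v[0,0])))
    D=W[...,:2]-[0.480,-0.1085]; a=D@u; b=D@nn
    for lab,m in (("card",(abs(b)<0.014)&(a>-0.055)&(a<0.1)),("far",(a>-0.06)&(a<0.1)&(abs(b-0.043)<0.012)),("left",(abs(a-0.217)<0.09)&(abs(b)<0.014))):
        z=X[m]; z=z[(z>0.19)&(z<0.24)]; 
        if len(z): print("  ",lab,len(z),round(float(np.median(z)),4))
E
python3 chk.py 5
```

```text
t 15.0 yaw -106.65 M [ 0.006  0.004 -0.022] F [ 0.3  1.  -0.4] pos [ 0.4593 -0.185   0.3021] tilt [ 0.0038 -0.0037] tq7 0.023 g 0.699 q7 -1.61
wrist 557 [ 460.1 -184. ] [10.  29.7] 79.16908264160156 0.24235555118615573
  thin-axis yaw -100.67912275901256
   card 5736 0.2053
   far 5906 0.2053
   left 526 0.2053
top 75 [ 450.9 -184.5] [10.6 17. ] 77.80239868164062 0.24275984340751466
  thin-axis yaw -105.8017650762246
   card 1345 0.2062
   far 1148 0.2062
   left 1463 0.2062
side 64 [ 458.6 -183.6] [11.3 29.1] 78.85245513916016 0.23853202011398372
  thin-axis yaw -97.35194186087041
   card 551 0.2032
   far 459 0.2035
   left 865 0.2036
```

View pics/wrist5.png

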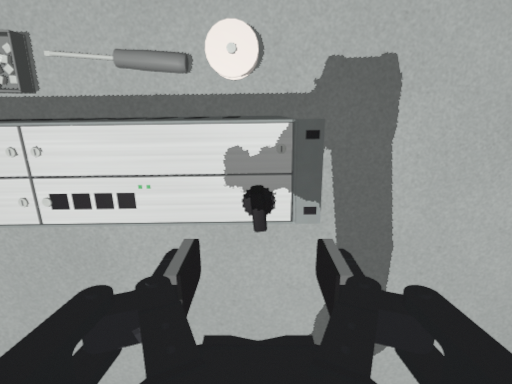

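The knob is released and standing free, and all panels read the same height. I'll move aside for an unobstructed top view.

Call:
arm_command --pt "-0.4 0.4 0.3 0 0 0 0.3" --pt "-0.5 0.8 0.8 0 0 0 0.3" --pt "-0.5 1 1 0 0 0 0.3" --pt "-0.5 1 1 0 0 0 0.3" --pt "-0.5 1 1 0 0 0 0.3"

```text
time_s: 15.78
eef_pos: [0.3091, -0.2649, 0.36]
tool_rot: [-2.067, 0.304, 2.065]
ft_force: [-0.7, 0.6, -1.4]
grip_width: 0.702
```

```bash
python3 lg.py; python3 chk.py 6; python3 chk.py 7 | grep -A1 top
```

```text
t 15.775 yaw -106.66 M [ 0.028 -0.004 -0.044] F [-0.7  0.6 -1.4] pos [ 0.3091 -0.2649  0.36  ] tilt [ 0.0003 -0.0018] tq7 0.053 g 0.702 q7 -1.27
wrist 671 [ 459.1 -184. ] [10.6 29.8] 79.92514038085938 0.24207325092855952
  thin-axis yaw -101.03252848285787
   card 3422 0.2052
   far 1869 0.2053
top 138 [ 457.1 -184.9] [11.1 29.4] 81.58847045898438 0.24260601347461408
  thin-axis yaw -101.86692831386321
   card 1344 0.2063
   far 1143 0.2062
   left 1464 0.2062
side 63 [ 458.4 -185.2] [15.2 29.3] 79.61396026611328 0.2394064115547685
  thin-axis yaw -99.45561251158672
   card 548 0.2033
   far 458 0.2034
   left 868 0.2037
top 138 [ 456.8 -185.4] [11.3 29.3] 82.19329071044922 0.24290172478193367
  thin-axis yaw -100.25699857589319
```

View pics/top6.png

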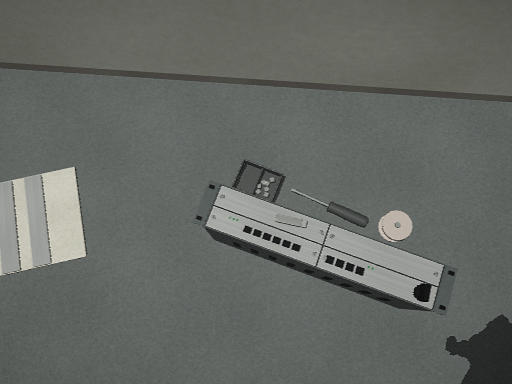

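```bash
python3 -c "
from cell import *
print(hand_in())"
```

```text
the job is handed in; nothing more can be done
None
```

The card is fully home and its thumb screw is tightened about an eighth of a turn past the point where it went stiff. The job is handed in at about 16 s of the 72 s allowed.

- **Card:** I pressed it on the bare stretch. It met the connector at about 12–13 N and stopped hard at 204.9 mm. I ended with a push of about 33 N vertical (36 N in total), well under the 60 N limit. In all three views its panel is level with its neighbours to within 0.4 mm.
- **Thumb screw:** I turned it clockwise and it ran freely for about 93°, then went stiff at once, with the torque jumping from about 0 to 0.30 N m. I turned the gripper another 49° (45° plus the 4° wind-up), then released the knob and backed clear.
- **Angle check:** The onset is known only to about 1°, because I was turning in steps of nearly 6°. By the gripper's angle and torque, the screw turned about 44.8° past the onset. Most of the camera fits of the released knob suggest a little less, about 43–45°. The weakest ones scatter 1–2° beyond that, so the two agree only to within about 1–2°. I left it there.
- **Other items:** The transceiver, spool, tray and screwdriver appear unmoved in the last top picture, judged by eye. The robot was touching nothing at hand-in.

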